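# Select the green antenna by clicks and connect it

## Robot

A 7-joint arm with a two-finger parallel gripper is mounted at the origin on the work surface. World frame = base frame: x ahead of the robot, y to its left, z up, the work surface at z = 0. Lengths are in m, angles in rad, forces in N, time in s.
With the tool pointing down it reaches from about 0.4 to 0.9 m from the base axis. Payload 5.5 kg.
Tool frame: the origin (TCP) lies between the finger pads; the fingertips stand 22 mm ahead of it and the grasp point (between the pads) lies 3 mm ahead of it; x points along the fingers, y is the direction in which the jaws open and shut, and the axes are right-handed (so a half turn about x gives the same grasp; the last joint's range is limited). The gripper opens to 92 mm and grips with 3 to 60 N. Pads are 19 mm wide; open, the fingers measure 130 mm over their backs; the gripper's body (75 mm by 190 mm) begins 47 mm behind the grasp point.
Start: joints at [-0.934, 0.501, -0.427, 1.55, 0.221, 1.138, -0.21], TCP at [0.237, 0.605, 0.249] pointing down, gripper open.
Joint ranges: [-2.88, 2.88], [-0.31, 2.03], [-1.54, 1.56], [0.2, 2.42], [-1.41, 4.55], [0.19, 2.02], [-2.57, 2.57]. Speed limits (rad/s): [2.57, 2.57, 3.14, 3.14, 3.14, 3.14, 3.14].

## Interface

Orientations are given as a 3x3 rotation matrix whose columns are the frame's x, y, z axes.
In Python, from station import env gives the robot as it stands.
- The arm moves only by the tool step_arm, never from a script. Its argument "increments" is text: rows parted by semicolons, each of 4 numbers parted by spaces: the shift along the world's x, y, z in units of 200 mm (1.0 is 200 mm), then the turn about the world's z in units of 90 degrees (1.0 is 90 degrees). A call has 1 to 12 rows; each row is the pose to reach, as a shift and turn from the pose measured when the call began; what a row does not reach only later rows make up. A row lasts 1/12 s, in which the tool goes at most 41.7 mm and 7.16 degrees, less where a joint would pass 70% of its speed; a pose out of reach is approached as far as the arm can. A call with a number of a shift or a turn outside -1 to 1 is refused whole. A call with a gripper value outside its range is refused whole. "jaw" is the closure, from -1 (fully open) to 1 (shut), set as the call begins (left out, the last holds). The fingers move at their own pace and stop on an object; "force" is the grip in N (left out, the last holds). Time passes only in rows, so rows that repeat a pose let the fingers close. It gives the time, the measured TCP pose, the force and the opening at its end, in the units of the state.
- env.sense(): the state, without advancing time (a new reading comes with each control period).
- env.camera(name): name is "side" or "top"; returns (picture, depth): 400x640x3 uint8, red, green, blue; 400x640 float32, m along the optical axis (not along the pixel's ray), 0 where there is no reading.
- env.camera_info(name): a dict with "fx", "fy", "cx", "cy" (pixels), "k1" (the pictures are not rectified: a ray, as slopes to the right and down, at radius r is drawn at 1 + k1 r^2 times it, then the intrinsics apply), "world_to_cam" (4x4, takes a point from world to camera coordinates). Camera axes: x right, y down, z forward; pixel columns grow to the right and rows downward; lengths in m; the calibration is good to about 2 mm. A picture is of the moment at which its call begins. camera_info takes no time and is no camera call.
- env.job_done(): hands the job in, once; it reports no verdict.
The state is a dict: "clock": time; "joint_positions": joint angles; "joint_velocities": joint speeds; "effort": joint torques, N m; "tool_pos": TCP position; "tool_rot": TCP orientation; "contact_force": force on the tool from outside, world axes, zero at the start; "ft_torque": the same for the moment, N m; "gripper_width": finger opening in m.
Only numpy, scipy, OpenCV 4.12 (cv2) and the standard library are available. Lean on these libraries where they do the work, as an engineer would, in place of code of your own. Each camera call takes 0.05 s, during which the arm holds its last target. There are 200 camera calls.

## Task

Switch the radio station to the green antenna: with the outside of your fingertips, push the lever of the antenna selector clockwise, counting the clicks, until it rests in the click at the green dot; do not run past that click and do not pinch the lever. Only then press the red button on the small tuner box fully down and let it come up again. Leave the other things on the desk where they are.

Things in the scene. Friction and masses are not known exactly. Their poses are not given: they have to be found in the camera images.
- shaft (a point): foot of the selector's vertical shaft, on the flat top (60 mm above the desk) of the antenna selector: a grey box 140 mm deep (x), 180 mm wide (y), screwed to the desk, yawed up to 0.35 rad. Axes are the box's: x away from the robot at yaw 0, y left, z up; the box's middle is 25 mm along +x. Seven flat coloured dots lie on the top, 70 mm from the shaft, one at each click
- pointer (a point): tip of the black pointer lever (white stripe on top and nose), 56 mm out from the shaft, 20 mm above the box's top; x points outwards along the lever. The lever is 10 mm thick, straight, and stands 8 to 32 mm above the box's top. Round the shaft: a hub 24 mm across, 30 mm high, on a skirt 34 mm across, 8 mm high. Fingertips 12 to 15 mm above the top reach the lever's side
- selector (a joint): lever angle, rad: 0 points along the box's +y (left), grows clockwise from above, pi/2 is box +x; stops just outside 0 and pi. Seven sprung clicks pi/6 apart, at 0 to pi. Between two clicks it springs to the nearer one, up to 15 degrees ahead of the finger once past halfway. It takes up to about 3 N at 42 mm from the shaft. At the start it stands at the first or second click
- dot_green: flat bright green dot, 18 mm across, 1 mm thick, on the selector's top, 70 mm from the shaft, at the wanted click: one to six clicks clockwise of the lever at the start. Origin at its middle, on the box's top. The other dots (white, black, yellow, red, blue, violet) are the same size; which lies at which click changes
- connect_top (a point): centre of the top face of the red round push button, 28 mm across, on the small grey tuner (120 mm deep, 100 mm wide, top 45 mm above the desk, fixed, yawed up to 0.35 rad), left of the selector; z up
- connect (a joint): travel of the red button, m: 0 up, 0.006 fully down, which takes about 5 N; it springs back when let go
- microphone: gold-headed desk microphone on a round 120 mm black foot, about 230 mm high; origin under its foot. A bystander: leave it alone
- highlighter: yellow highlighter with black cap, 115 x 22 x 18 mm, lying between the selector and the tuner; origin under its middle. A bystander: leave it alone
- mug: blue mug, 80 mm across, 90 mm high; origin under it. A bystander: leave it alone
- logbook: dark blue logbook, 200 x 140 x 17 mm, lying flat; origin under its middle. A bystander: leave it alone
- card_box: wooden box of cards, 110 x 160 x 110 mm; origin under its middle. A bystander: leave it alone
- adapter: small aluminium adapter with a brass socket, 45 x 30 x 22 mm; origin under its middle. A bystander: leave it alone
- screwdriver: screwdriver lying on the desk in front of the robot; origin under its middle. A bystander: leave it alone
Things that resemble listed ones, but are neither listed nor needed, are in the scene too. What is shaped like the part that bears shaft but pink or purple is not meant.

How it is judged:
On the way, in this order (a step that is already met when the one before it is completed fails the run):
1. the lever rests in the click at the green dot (y of dot_green in the frame of pointer between -0.012 and 0.012 m and x of dot_green in the frame of pointer above 0 m and velocity of joint selector between -0.05 and 0.05 rad/s), for 0.3 s.
2. the red button is pressed down (4.5 of its 6 mm) with the lever at the green dot (y of dot_green in the frame of pointer between -0.012 and 0.012 m and x of dot_green in the frame of pointer above 0 m and value of joint connect above 0.0045 m), for 0.05 s.
At the end, for the whole second after the job is handed in: The lever is at rest pointing at the green dot (the dot's middle within 12 mm of the lever's line, about 10 degrees), and the red button, which has been pressed, is up again (within 1.5 mm) (all of step 1 and value of joint connect below 0.0015 m); the robot touches nothing.
It fails at once if the lever is turned past the green dot, over the hump to the next click (dot more than 26 mm behind the lever's line, about 22 degrees) (y of dot_green in the frame of pointer above 0.026 m).
It fails at once if the red button is pushed in (more than 2.5 mm) while the lever is not at the green dot (value of joint connect above 0.0025 m and not (y of dot_green in the frame of pointer between -0.012 and 0.012 m and x of dot_green in the frame of pointer above 0 m)).
It fails at once if the lever is pinched: fingers press on both of its sides at once (more than 1.5 N each) (contact force between each of selector_c0, selector_c1 and the fingers above 1.5 N).
It fails at once if another thing on the desk is lifted or shifted by more than 20 mm, or the microphone or mug tipped (distance of any of microphone, highlighter, mug, logbook, card_box, adapter, screwdriver from where it was at the start of the episode above 0.02 m or angle between any of microphone, mug's own z axis and vertical above 0.3 rad).
It also fails if it takes over 64 s, if anything falls off the work surface, if the arm or the gripper's body presses on something with over 40 N, if the wrist force passes 120 N, or if a joint passes its speed limit or range.

## Working session

There is one attempt and no reset: what is moved stays moved. The work goes in short steps, Python scripts to look and compute and a tool call to move; the robot and the scene stay as the last step left them, time stands still between calls to the robot, and variables do not carry over. Pictures are saved under pics/ and viewed, on a budget of 10 in all, crops included, one or two more only if the job needs it, and the job is handed in when it is done.

Besides the shell and the picture viewer there is one more tool, called as name(argument=value, ...) on one line, values as JSON. step_arm: Moves the arm, as the interface text tells. Shifts and turns lie within -1 to 1; 1 stands for 200 mm of shift or 90 degrees of turn. Its arguments: {"type":"object","properties":{"increments":{"type":"string"},"jaw":{"type":"number"},"force":{"type":"number"}},"required":["increments"]}

```bash
mkdir -p pics; cat > h.py <<'E'
import numpy as np,cv2
from station import env
def shot(n,f):
    p,d=env.camera(n); cv2.imwrite('pics/'+f+'.png',p[:,:,::-1]); np.savez('pics/'+f+'.npz',p=p,d=d); return p,d
def world(n,uv,d=None,z=None):
    i=env.camera_info(n); uv=np.atleast_2d(np.array(uv,float))
    K=np.array([[i['fx'],0,i['cx']],[0,i['fy'],i['cy']],[0,0,1]])
    s=cv2.undistortPoints(uv[:,None],K,np.array([i['k1'],0,0,0.]))[:,0]
    r=np.c_[s,np.ones(len(s))]; T=np.linalg.inv(i['world_to_cam'])
    rw=r@T[:3,:3].T; o=T[:3,3]
    if z is not None: t=(z-o[2])/rw[:,2]
    else: t=np.array([np.median(d[int(v)-1:int(v)+2,int(u)-1:int(u)+2]) for u,v in uv])
    return o+rw*t[:,None]
E
python3 - <<'E'
from h import *
shot('top','t0');shot('side','s0')
s=env.sense();print(s['tool_pos'],s['tool_rot'],s['gripper_width'],s['clock'])
E
```

```text
[0.23720602 0.60452383 0.24776963] [[-6.97483696e-04  3.65144826e-01  9.30950466e-01]
 [-1.64821579e-03  9.30949008e-01 -3.65145489e-01]
 [-9.99998398e-01 -1.78909029e-03 -4.74842849e-05]] 0.09195404984495109 0.1
```

View pics/t0.png

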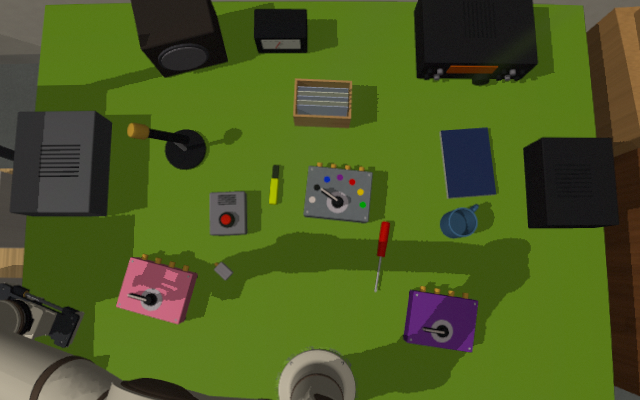

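View pics/s0.png

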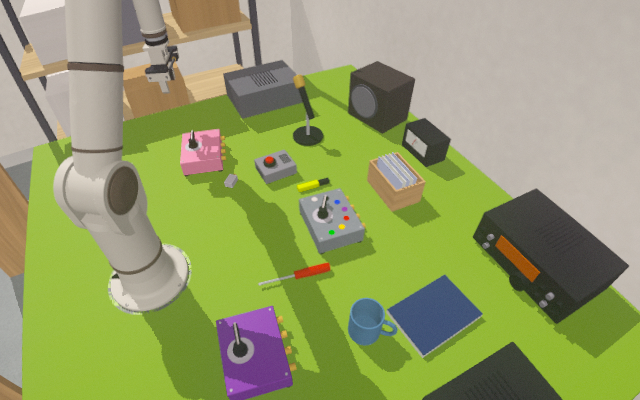

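Top view: there are three selector-like boxes, grey (338,194), pink (156,289) and purple (441,320). The grey one fits the description because it is grey and has the coloured dots. Its lever points at black, the second click, and green at (363,205) looks like the last click. The tuner's button is at (226,219). I'll check this in a crop and measure.

```bash
python3 - <<'E'
from h import *
z=np.load('pics/t0.npz');p=z['p'];d=z['d']
c=p[150:250,200:385,::-1];cv2.imwrite('pics/c0.png',cv2.resize(c,None,fx=4.3,fy=4.3,interpolation=cv2.INTER_CUBIC))
hsv=cv2.cvtColor(p,cv2.COLOR_RGB2HSV).astype(int)
def cen(lo,hi,box,s=120,v=80):
    u0,v0,u1,v1=box;h=hsv[v0:v1,u0:u1];m=(h[...,0]>=lo)&(h[...,0]<=hi)&(h[...,1]>s)&(h[...,2]>v)
    y,x=np.nonzero(m);return (x.mean()+u0,y.mean()+v0),len(x)
B=(308,172,369,214);P=[]
for n,lo,hi in [('blue',112,125),('violet',130,155),('red',172,179),('yellow',18,30),('green',50,80)]:
    c,k=cen(lo,hi,B);w=world('top',[c],z=.061)[0];P.append(w[:2]);print(n,c,k,w.round(4))
P=np.array(P);
# circle of radius 70
from scipy.optimize import least_squares
ang=lambda f,k:f-k*np.pi/6
def res(q): return np.concatenate([q[:2]+.07*np.array([np.cos(q[2]-k*np.pi/6),np.sin(q[2]-k*np.pi/6)])-P[i] for i,k in enumerate([2,3,4,5,6])])
r=least_squares(res,[*(P.mean(0)-[.04,0]),1.5]);print('shaft',r.x,'yaw',r.x[2]-np.pi/2,r.fun.round(4))
c,k=cen(172,179,(212,205,242,233));print('btn',c,k,d[int(c[1]),int(c[0])],world('top',[c],d=d))
print('hub depth',world('top',[(338,202),(320,190),(365,215),(239,200)],d=d))
E
```

```text
blue (np.float64(326.5), np.float64(179.0)) 34 [ 0.5765 -0.0294  0.061 ]
violet (np.float64(339.5), np.float64(177.0)) 26 [ 0.5821 -0.0655  0.061 ]
red (np.float64(nan), np.float64(nan)) 0 [nan nan nan]
yellow (np.float64(359.8974358974359), np.float64(191.64102564102564)) 39 [ 0.5408 -0.1216  0.061 ]
green (np.float64(362.2285714285714), np.float64(204.42857142857144)) 35 [ 0.5051 -0.1275  0.061 ]<stdin>:7: RuntimeWarning: Mean of empty slice.
  ret = ret.dtype.type(ret / rcount)
Traceback (most recent call last):
ValueError: Initial guess is outside of provided bounds
```

View pics/c0.png

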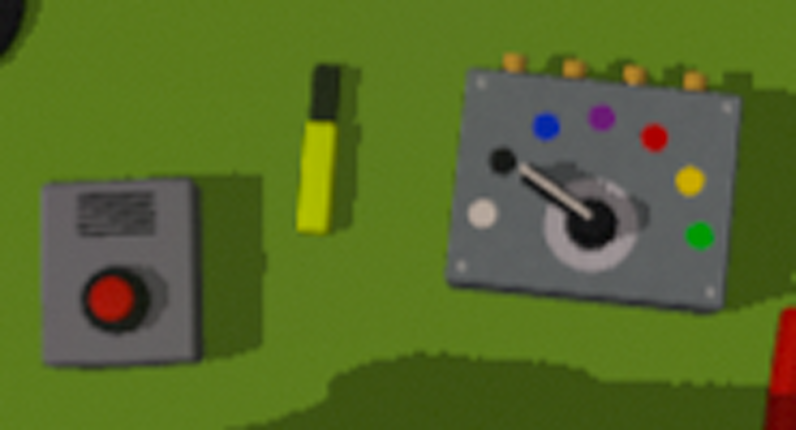

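The crop confirms it: grey box, lever at black (index 1) and green at index 6, so five clicks clockwise. The red button is on the grey tuner.

```bash
python3 - <<'E'
from h import *
from scipy.optimize import least_squares
z=np.load('pics/t0.npz');p=z['p'];d=z['d']
hsv=cv2.cvtColor(p,cv2.COLOR_RGB2HSV).astype(int)
def cen(lo,hi,box):
    u0,v0,u1,v1=box;h=hsv[v0:v1,u0:u1];m=(h[...,0]>=lo)&(h[...,0]<=hi)&(h[...,1]>120)&(h[...,2]>80)
    y,x=np.nonzero(m);return (x.mean()+u0,y.mean()+v0)
B=(308,172,369,214)
P=np.array([world('top',[cen(lo,hi,B)],z=.061)[0][:2] for lo,hi in [(112,125),(130,155),(0,6),(18,30),(50,80)]])
def res(q): return np.concatenate([q[:2]+.07*np.array([np.cos(q[2]-k*np.pi/6),np.sin(q[2]-k*np.pi/6)])-P[i] for i,k in enumerate([2,3,4,5,6])])
r=least_squares(res,[.5,-.06,1.5]);print('shaft',r.x,'yaw',r.x[2]-np.pi/2,r.fun.round(4))
c=cen(0,6,(212,205,242,233));print('btn',c,world('top',[c],d=d))
print(world('top',[(338,202),(320,195),(365,212),(239,200),(216,225)],d=d).round(4))
q=r.x
for a in np.arange(0,181,15):
    t=q[2]-np.radians(a);print(a,(q[:2]+.042*np.array([np.cos(t),np.sin(t)])).round(4))
E
```

```text
shaft [ 0.51252158 -0.05776712  1.46454125] yaw -0.10625507962085745 [-0.     -0.      0.0001  0.0003 -0.0002 -0.0003  0.0001 -0.0001  0.
  0.0001]
btn (np.float64(225.4404761904762), np.float64(219.10714285714286)) [[0.46507778 0.24719191 0.06812613]]
[[ 0.5083 -0.0593  0.09  ]
 [ 0.5318 -0.0111  0.0601]
 [ 0.4843 -0.1351  0.0583]
 [ 0.5205  0.2148  0.0461]
 [ 0.4509  0.2779  0.0443]]
0 [ 0.517 -0.016]
15 [ 0.5276 -0.0186]
30 [ 0.5373 -0.0238]
45 [ 0.5452 -0.0314]
60 [ 0.5509 -0.0407]
75 [ 0.554  -0.0513]
90 [ 0.5543 -0.0622]
105 [ 0.5517 -0.0729]
120 [ 0.5465 -0.0825]
135 [ 0.5389 -0.0904]
150 [ 0.5295 -0.0962]
165 [ 0.519  -0.0993]
180 [ 0.5081 -0.0995]
```

```bash
cat >> h.py <<'E'
S=np.array([.5125,-.0578]);Y0=1.4645
def tgt(a,off=.0145,R=.043):
    t=Y0-np.radians(a);return S+R*np.array([np.cos(t),np.sin(t)])-off*np.array([np.sin(t),-np.cos(t)]),np.degrees(t)
def go(a,off=.0145,z=.095,R=.043):
    s=env.sense();xy,t=tgt(a,off,R);y=s['tool_rot'][:,1];c=np.degrees(np.arctan2(y[1],y[0]))
    d=np.r_[xy,z]-s['tool_pos'];return np.r_[d/.2,((t-c+180)%360-180)/90].round(3)
E
python3 -c "
from h import *
print(tgt(30,.03),go(30,.03,.25))"
```

```text
(array([ 0.5135869 , -0.00538036]), np.float64(53.909669096909056)) [ 1.382 -3.05   0.011 -0.163]
```

step_arm(increments="0.1 -0.2 0.1 0; 0.2 -0.4 0.15 0; 0.3 -0.6 0.2 0; 0.4 -0.8 0.2 -0.05; 0.45 -1 0.2 -0.1; 0.45 -1 0.2 -0.16; 0.45 -1 0.2 -0.16", jaw=1, force=20)

```text
clock: 0.68
tool_pos: [0.3301, 0.3991, 0.2876]
tool_rot: [[0.0, 0.595, 0.804], [-0.005, 0.804, -0.595], [-1.0, -0.004, 0.003]]
contact_force: [-0.1, 0.1, 0.6]
gripper_width: 0.0497
```

Remaining: about +0.92, −2.02 (units).

step_arm(increments="0.1 -0.2 0 0; 0.2 -0.4 0 0; 0.3 -0.6 0 0; 0.4 -0.8 0 0; 0.45 -1 0 0; 0.45 -1 0 0")

```text
clock: 1.18
tool_pos: [0.4217, 0.194, 0.2872]
tool_rot: [[0.0, 0.598, 0.801], [-0.007, 0.801, -0.598], [-1.0, -0.006, 0.004]]
contact_force: [-1.0, -0.7, 0.3]
gripper_width: 0.0099
```

step_arm(increments="0.1 -0.2 0 0; 0.2 -0.4 0 0; 0.3 -0.6 -0.1 0; 0.4 -0.8 -0.2 0; 0.45 -1 -0.2 0; 0.45 -1 -0.2 0; 0.45 -1 -0.2 0")

```text
clock: 1.77
tool_pos: [0.5124, -0.0119, 0.2458]
tool_rot: [[-0.002, 0.603, 0.797], [-0.01, 0.797, -0.603], [-1.0, -0.009, 0.005]]
contact_force: [0.2, -0.9, 0.1]
gripper_width: 0.0006
```

```bash
python3 -c "
from h import *
print(go(30,.03,.16),env.sense()['gripper_width'],env.sense()['joint_positions'])"
```

```text
[ 0.006  0.032 -0.429  0.011] 0.00055561124884316 [-0.03379081  0.22844698 -0.00228594  1.90622065  0.01209992  1.00888493
  0.88043984]
```

step_arm(increments="0 0.03 -0.2 0; 0 0.03 -0.4 0; 0 0.03 -0.43 0.01; 0 0.03 -0.43 0.01")

```text
clock: 2.1
tool_pos: [0.5099, -0.0046, 0.1573]
tool_rot: [[-0.009, 0.588, 0.809], [-0.01, 0.809, -0.588], [-1.0, -0.013, -0.001]]
contact_force: [-0.4, -0.1, 0.6]
gripper_width: 0.0008
```

```bash
python3 - <<'E'
from h import *
p,d=shot('side','s1');cv2.imwrite('pics/s1c.png',cv2.resize(p[110:270,240:420,::-1],None,fx=3.5,fy=3.5,interpolation=cv2.INTER_CUBIC))
print(go(30,.03,.095))
E
```

```text
[ 0.009 -0.003 -0.322 -0.   ]
```

View pics/s1c.png

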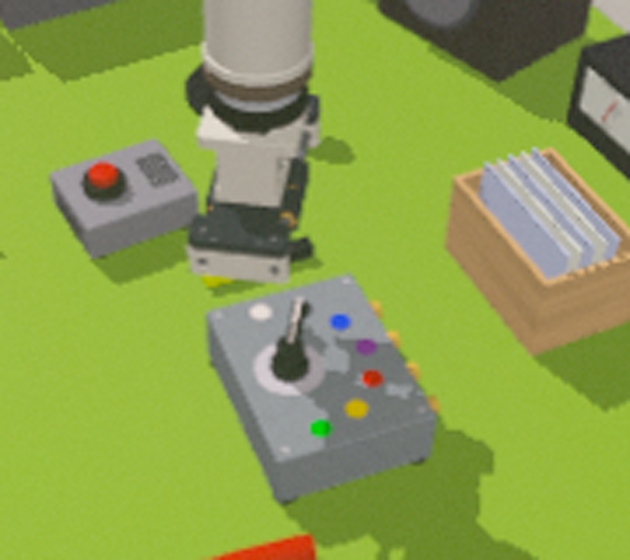

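Side view: the fingers are above the box's left end, anticlockwise of the lever. The lever is at crop (300,310), still pointing at the black dot. I'll descend and then approach.

step_arm(increments="0 0 -0.15 0; 0 0 -0.3 0; 0.01 0 -0.32 0; 0.01 0 -0.32 0; 0.01 0 -0.32 0")

```text
clock: 2.57
tool_pos: [0.5156, -0.0043, 0.0976]
tool_rot: [[-0.001, 0.588, 0.809], [-0.009, 0.808, -0.588], [-1.0, -0.008, 0.004]]
contact_force: [-0.1, -0.2, 0.5]
gripper_width: 0.0004
```

```bash
python3 - <<'E'
from h import *
print(env.sense()['contact_force'])
for a in (30,40,50,60,75): print(a,go(a))
E
```

```text
[-0.10824541 -0.19196292  0.50821571]
30 [ 0.052 -0.051 -0.013 -0.   ]
40 [ 0.089 -0.066 -0.013 -0.112]
50 [ 0.122 -0.087 -0.013 -0.223]
60 [ 0.152 -0.114 -0.013 -0.334]
75 [ 0.186 -0.162 -0.013 -0.5  ]
```

step_arm(increments="0.025 -0.025 -0.01 0; 0.05 -0.05 -0.013 0; 0.07 -0.06 -0.013 -0.055; 0.09 -0.066 -0.013 -0.11; 0.105 -0.075 -0.013 -0.165; 0.12 -0.087 -0.013 -0.22; 0.12 -0.087 -0.013 -0.22; 0.12 -0.087 -0.013 -0.22")

```text
clock: 3.23
tool_pos: [0.5408, -0.0224, 0.096]
tool_rot: [[-0.002, 0.827, 0.563], [-0.009, 0.563, -0.827], [-1.0, -0.007, 0.006]]
contact_force: [-1.1, -0.3, -0.7]
gripper_width: 0.0003
```

```bash
python3 - <<'E'
from h import *
print(env.sense()['contact_force'])
for a in (60,70,80,90,100,110): print(a,go(a))
p,d=shot('side','s2');cv2.imwrite('pics/s2c.png',cv2.resize(p[150:270,270:400,::-1],None,fx=4,fy=4,interpolation=cv2.INTER_CUBIC))
E
```

```text
[-1.0879333  -0.33340744 -0.66840679]
60 [ 0.026 -0.024 -0.005 -0.115]
70 [ 0.05  -0.055 -0.005 -0.226]
80 [ 0.068 -0.09  -0.005 -0.337]
90 [ 0.08  -0.128 -0.005 -0.448]
100 [ 0.085 -0.167 -0.005 -0.559]
110 [ 0.084 -0.207 -0.005 -0.67 ]
```

View pics/s2c.png

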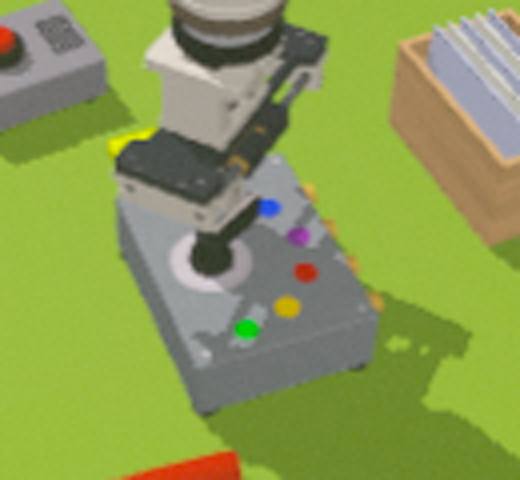

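The lever now points at the blue dot (crop 268,208), so one click is done and four remain. I'll push to 80°, which makes the second click, then continue to 110° for the third.

step_arm(increments="0.012 -0.012 -0.005 -0.06; 0.026 -0.024 -0.005 -0.115; 0.038 -0.04 -0.005 -0.17; 0.05 -0.055 -0.005 -0.226; 0.06 -0.072 -0.005 -0.28; 0.068 -0.09 -0.005 -0.337; 0.068 -0.09 -0.005 -0.337; 0.068 -0.09 -0.005 -0.337")

```text
clock: 3.95
tool_pos: [0.5539, -0.0401, 0.0949]
tool_rot: [[-0.007, 0.997, 0.073], [-0.006, 0.073, -0.997], [-1.0, -0.007, 0.005]]
contact_force: [-0.1, 0.1, 0.2]
gripper_width: 0.0005
```

```bash
python3 - <<'E'
from h import *
print(env.sense()['contact_force'])
for a in (90,95,100,105,110): print(a,go(a))
E
```

```text
[-0.08162708  0.11288318  0.20763584]
90 [ 0.014 -0.039  0.    -0.114]
95 [ 0.018 -0.059  0.    -0.17 ]
100 [ 0.02  -0.078  0.    -0.225]
105 [ 0.02  -0.098  0.    -0.281]
110 [ 0.018 -0.118  0.    -0.336]
```

step_arm(increments="0.008 -0.02 0 -0.057; 0.014 -0.039 0 -0.114; 0.018 -0.059 0 -0.17; 0.02 -0.078 0 -0.225; 0.02 -0.098 0 -0.28; 0.018 -0.118 0 -0.336; 0.018 -0.118 0 -0.336; 0.018 -0.118 0 -0.336")

```text
clock: 4.62
tool_pos: [0.5573, -0.0635, 0.0949]
tool_rot: [[-0.009, 0.9, -0.435], [-0.002, -0.435, -0.9], [-1.0, -0.007, 0.005]]
contact_force: [-0.7, 0.9, 1.1]
gripper_width: 0.0005
```

```bash
python3 - <<'E'
from h import *
print(env.sense()['contact_force'])
for a in (120,125,130,135,140): print(a,go(a))
p,d=shot('side','s3');cv2.imwrite('pics/s3c.png',cv2.resize(p[150:270,270:400,::-1],None,fx=4,fy=4,interpolation=cv2.INTER_CUBIC))
E
```

```text
[-0.69437345  0.9347035   1.05783403]
120 [-0.008 -0.039  0.    -0.114]
125 [-0.014 -0.058  0.    -0.17 ]
130 [-0.023 -0.076  0.    -0.225]
135 [-0.033 -0.093  0.    -0.281]
140 [-0.044 -0.109  0.    -0.337]
```

View pics/s3c.png

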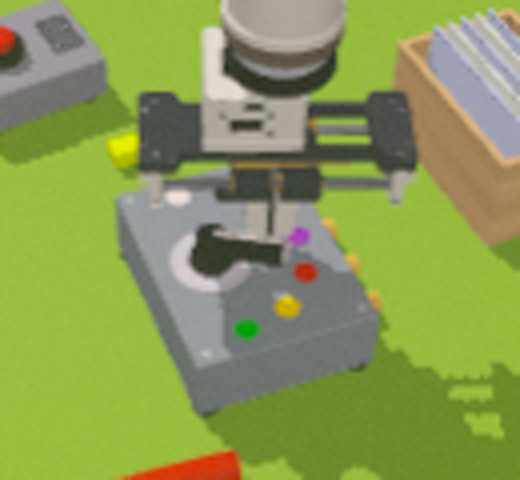

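The lever (tip at crop 285,255, raised above the top) now points at red (305,272), so three clicks are done. Two remain: yellow, then green.

step_arm(increments="-0.003 -0.02 0 -0.057; -0.008 -0.039 0 -0.114; -0.014 -0.058 0 -0.17; -0.023 -0.076 0 -0.225; -0.033 -0.093 0 -0.28; -0.044 -0.109 0 -0.337; -0.044 -0.109 0 -0.337; -0.044 -0.109 0 -0.337")

```text
clock: 5.33
tool_pos: [0.5484, -0.0848, 0.0948]
tool_rot: [[-0.009, 0.561, -0.828], [0.003, -0.828, -0.561], [-1.0, -0.008, 0.005]]
contact_force: [0.6, -0.1, -0.7]
gripper_width: 0.0006
```

```bash
python3 - <<'E'
from h import *
print(env.sense()['contact_force'])
for a in (145,150,155,160,165,168,170): print(a,go(a))
E
```

```text
[ 0.55176925 -0.09761357 -0.69819711]
145 [-0.012 -0.018  0.001 -0.058]
150 [-0.026 -0.032  0.001 -0.114]
155 [-0.041 -0.045  0.001 -0.169]
160 [-0.058 -0.056  0.001 -0.225]
165 [-0.075 -0.066  0.001 -0.28 ]
168 [-0.085 -0.072  0.001 -0.314]
170 [-0.093 -0.075  0.001 -0.336]
```

step_arm(increments="-0.012 -0.018 0 -0.058; -0.026 -0.032 0 -0.114; -0.041 -0.045 0 -0.169; -0.058 -0.056 0 -0.225; -0.075 -0.066 0 -0.28; -0.093 -0.075 0 -0.336; -0.093 -0.075 0 -0.336; -0.093 -0.075 0 -0.336; -0.093 -0.075 0 -0.336")

```text
clock: 6.08
tool_pos: [0.5302, -0.0992, 0.0948]
tool_rot: [[-0.006, 0.073, -0.997], [0.008, -0.997, -0.073], [-1.0, -0.008, 0.005]]
contact_force: [0.7, 0.9, 0.2]
gripper_width: 0.0005
```

```bash
python3 - <<'E'
from h import *
print(env.sense()['contact_force'],env.sense()['joint_positions'][6])
for o in (.03,.04): print(go(170,o))
p,d=shot('side','s4');cv2.imwrite('pics/s4c.png',cv2.resize(p[150:270,270:400,::-1],None,fx=4,fy=4,interpolation=cv2.INTER_CUBIC))
E
```

```text
[0.68736219 0.93197176 0.15191602] -0.9648299861581234
[ 0.076  0.003  0.001 -0.003]
[ 0.126  0.006  0.001 -0.003]
```

View pics/s4c.png

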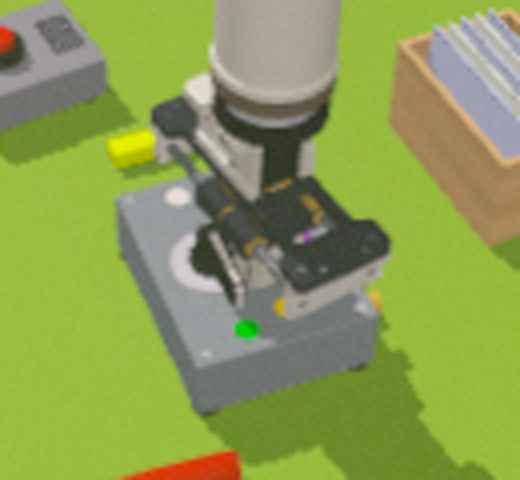

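The lever points at the green dot (crop 247,330), with its tip at (240,300). Next I'll back off, lift and go to the button.

step_arm(increments="0.05 0.003 0 0; 0.12 0.005 0.02 0; 0.13 0.005 0.2 0; 0.13 0.005 0.4 0; 0.13 0.05 0.5 0; 0.1 0.2 0.5 0; 0.05 0.4 0.5 0; 0 0.6 0.5 0; -0.1 0.8 0.5 0; -0.15 1 0.5 0; -0.15 1 0.5 0")

```text
clock: 7.05
tool_pos: [0.4981, 0.1107, 0.1946]
tool_rot: [[-0.008, 0.086, -0.996], [0.012, -0.996, -0.086], [-1.0, -0.013, 0.007]]
contact_force: [0.3, 0.3, -0.2]
gripper_width: 0.0004
```

```bash
python3 - <<'E'
from h import *
p,d=shot('top','t5');cv2.imwrite('pics/t5c.png',cv2.resize(p[150:250,200:385,::-1],None,fx=4.3,fy=4.3,interpolation=cv2.INTER_CUBIC))
print(((np.array([.465,.247,.13])-env.sense()['tool_pos'])/.2).round(3))
E
```

```text
[-0.172  0.698 -0.324]
```

View pics/t5c.png

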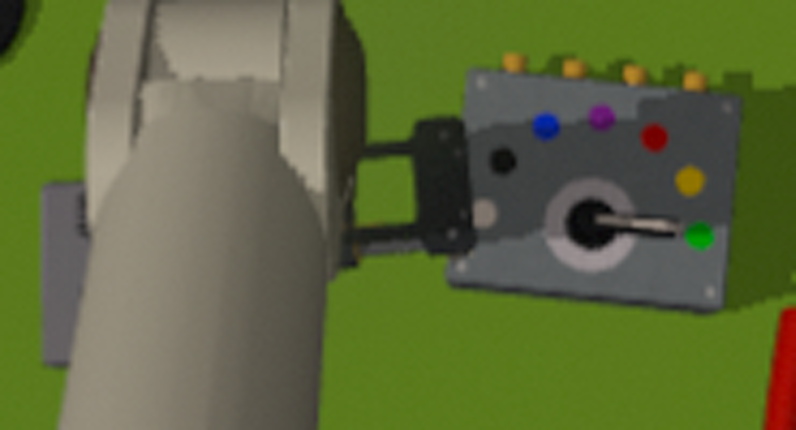

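Seen from above, the lever rests pointing straight at green (crop 700,236). Over to the button.

step_arm(increments="-0.05 0.2 0 0; -0.1 0.4 0 0; -0.15 0.6 0 0; -0.17 0.7 -0.1 0; -0.17 0.7 -0.3 0; -0.17 0.7 -0.4 0; -0.17 0.7 -0.4 0; -0.17 0.7 -0.4 0")

```text
clock: 7.77
tool_pos: [0.4659, 0.2461, 0.1144]
tool_rot: [[-0.007, 0.083, -0.997], [0.008, -0.997, -0.083], [-1.0, -0.009, 0.007]]
contact_force: [1.4, 0.5, 0.5]
gripper_width: 0.0006
```

```bash
python3 - <<'E'
from h import *
s=env.sense();print(((np.array([.465,.247,.082])-s['tool_pos'])/.2).round(3),s['contact_force'])
p,d=shot('side','s6');cv2.imwrite('pics/s6c.png',cv2.resize(p[110:230,220:350,::-1],None,fx=4,fy=4,interpolation=cv2.INTER_CUBIC))
E
```

```text
[-0.005  0.005 -0.162] [1.37783606 0.51587926 0.52427462]
```

View pics/s6c.png

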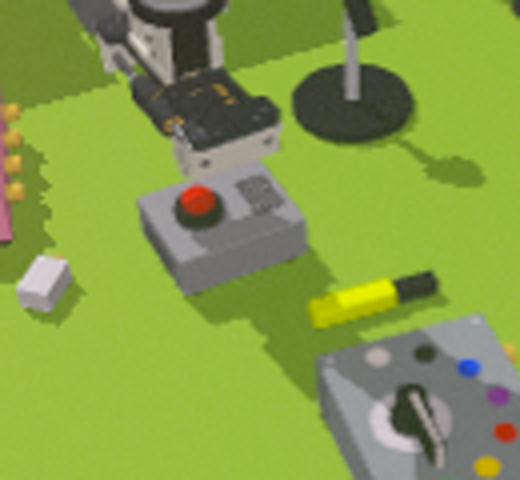

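The fingertips are hidden behind the gripper's end block, just above the button (crop 200,200). I'll press slowly and watch the force.

step_arm(increments="0 0 -0.04 0; 0 0 -0.08 0; 0 0 -0.11 0; 0 0 -0.125 0; 0 0 -0.135 0; 0 0 -0.135 0; 0 0 -0.135 0")

```text
clock: 8.4
tool_pos: [0.4668, 0.2463, 0.0887]
tool_rot: [[-0.006, 0.082, -0.997], [0.009, -0.997, -0.082], [-1.0, -0.01, 0.005]]
contact_force: [-1.0, -0.4, 2.5]
gripper_width: 0.0005
```

Contact. Pressing further to about 0.080, then releasing.

step_arm(increments="0 0 -0.01 0; 0 0 -0.02 0; 0 0 -0.03 0; 0 0 -0.04 0; 0 0 -0.045 0; 0 0 -0.05 0; 0 0 -0.05 0; 0 0 -0.05 0")

```text
clock: 9.07
tool_pos: [0.4672, 0.2464, 0.0825]
tool_rot: [[-0.006, 0.081, -0.997], [0.013, -0.997, -0.082], [-1.0, -0.013, 0.005]]
contact_force: [-12.3, -6.0, 43.9]
gripper_width: 0.0002
```

The button bottomed out: 44 N, and the tool is 6 mm below the first contact. Lifting off and clear.

step_arm(increments="0 0 0.05 0; 0 0 0.2 0; 0 0 0.4 0; 0 0.1 0.6 0; -0.1 0.3 0.7 0; -0.3 0.5 0.8 0; -0.4 0.7 0.8 0; -0.5 0.8 0.8 0; -0.5 0.8 0.8 0; -0.5 0.8 0.8 0; -0.5 0.8 0.8 0")

```text
clock: 9.98
tool_pos: [0.3663, 0.4074, 0.2422]
tool_rot: [[-0.006, 0.085, -0.996], [0.012, -0.996, -0.085], [-1.0, -0.013, 0.005]]
contact_force: [1.4, 0.1, 0.7]
gripper_width: 0.0005
```

```bash
python3 - <<'E'
from h import *
p,d=shot('top','t7');cv2.imwrite('pics/t7c.png',p[:,:,::-1])
hsv=cv2.cvtColor(p,cv2.COLOR_RGB2HSV)[205:233,212:242];y,x=np.nonzero((hsv[...,0]<7)&(hsv[...,1]>120)&(hsv[...,2]>80))
if len(x): print('btn',world('top',[(x.mean()+212,y.mean()+205)],d=d))
print(env.sense()['contact_force'],env.sense()['clock'])
E
```

```text
btn [[0.46562817 0.24685985 0.0690325 ]]
[ 0.17876865 -0.25972652  1.17139843] 10.0333
```

View pics/t7c.png

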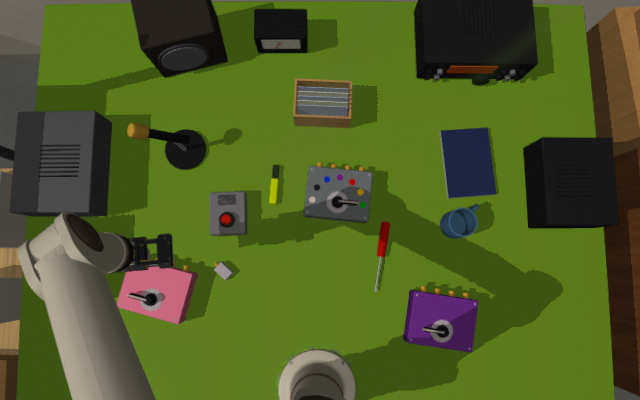

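The lever points at green (363,205), the button at (226,219) is up again at z 0.069, nothing else has moved and the arm is clear.

```bash
python3 -c "
from h import *
print(env.job_done())"
```

```text
the job is handed in; nothing more can be done
None
```

The job is handed in. The lever rests at the green dot, and the red button was pressed fully down and came up again.

- **Lever:** I pushed it five clicks clockwise, from black to green, with the closed fingertips. I saw it at blue, red and green in pictures; the clicks at violet and yellow I went by the pushed angle. Seen from above after I backed off, and again at the end, it pointed straight at green.
- **Button:** I pressed it until it bottomed out, with the tool about 6 mm below first contact and 44 N on the wrist. That is firmer than the roughly 5 N needed, but it was the fingertips pressing and well under the 120 N wrist limit. Afterwards its top measured 0.069 m, against 0.068 m before, so it is up.
- **Everything else:** In the last picture the other things stood where they began. The arm was clear, with about 1 N of residual reading at the wrist. The clock was about 10 s.

No check failed or disagreed.

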